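Unclip the control unit's cover and stow it in the cover rack

ROBOT

A 7-joint arm with a two-finger parallel gripper is mounted at the origin on a cart in front of the work surface, level with it; the furniture and walls round the work are solid. World frame = base frame: x ahead of the robot, y to its left, z up, the work surface at z = 0. Lengths are in mm, angles in rad, forces in N, time in s.
With the tool pointing down it reaches from about 425 to 950 mm from the base axis. Payload 16.7 kg.
Tool frame: the origin (TCP) lies between the finger pads; the fingertips stand 14 mm ahead of it and the grasp point (between the pads) lies 5 mm behind it; z points along the fingers, y is the direction in which the jaws open and shut (so a half turn about z gives the same grasp; the last joint's range is limited). The gripper opens to 94 mm and grips with 3 to 60 N. Pads are 16 mm wide; open, the fingers measure 119 mm over their backs; the gripper's body (75 mm by 177 mm) begins 78 mm behind the grasp point.
Start: joints at [1.159, 0.426, 0.074, 1.606, -0.034, 1.111, -0.067], TCP at [174.673, -651.97, 219.467] pointing down, gripper open.
Joint ranges: [-2.85, 2.85], [-0.5, 2.14], [-1.23, 1.37], [0.21, 2.46], [-1.02, 4.16], [0.16, 2.05], [-2.73, 2.73]. Speed limits (rad/s): [1.89, 1.89, 2.39, 2.39, 3.01, 3.01, 3.01].

INTERFACE

Orientations are given as a unit quaternion [w, x, y, z].
In Python, from station import env, eyes gives the robot as it stands.
- The arm moves only by the tool apply_moves, never from a script. Its argument "deltas" is a list of rows, each an object with "slide": the shift along the tool's x, y, z in cm, a list of three; "spin": the turn about the tool's z in degrees. A call has 1 to 20 rows; each row shifts and turns the pose as measured when the row begins, along the tool's axes as they then stand; what a row does not reach is not made up. A row lasts 1/8 s, in which the tool goes at most 62.5 mm and 10.7 degrees, less where a joint would pass 70% of its speed; a pose out of reach is approached as far as the arm can. A call is refused whole if a number of a shift passes 6.25 or a number of a turn 10.7, either way. A call with a gripper value outside its range is refused whole. "fingers" is the opening, from 0 (shut) to 1 (fully open), set as the call begins (left out, the last holds). The fingers move at their own pace and stop on an object; "force" is the grip in N (left out, the last holds). Time passes only in rows, so rows that do not move let the fingers close. It gives the time, the measured TCP pose, the force and the opening at its end, in the units of the state.
- env.read_state(): the state, without advancing time (a new reading comes with each control period).
- eyes.snapshot(name): name is "scene" or "side" or "wrist"; returns a dict with "frame" (480x640x3 uint8, red, green, blue), "K" (3x3 intrinsics, pixels), "R" (3x3) and "t" (3): a world point X has camera coordinates R X + t. Camera axes: x right, y down, z forward; pixel columns grow to the right and rows downward; lengths in mm; the calibration is good to about 2 mm. A picture is of the moment at which its call begins. There is no depth.
- env.close_job(): hands the job in, once; it reports no verdict.
The state is a dict: "clock": time; "qpos": joint angles; "qvel": joint speeds; "joint_efforts": joint torques, N m; "position": TCP position; "eef_rot": TCP orientation; "contact_force": force on the tool from outside, world axes, zero at the start; "torque": the same for the moment, N m; "opening": finger opening in mm.
Only numpy, scipy, OpenCV 4.12 (cv2) and the standard library are available. Lean on these libraries where they do the work, as an engineer would, in place of code of your own. Each camera call takes 0.05 s, during which the arm holds its last target. There are 200 camera calls.

TASK

Open the control unit on the bench: press the cover's snap tab inward to release it, lift the cover off tab end first, and set it down flat on the bench and let go. Then take it again by its sides at the end away from the tab, lift it, and slide it tab end first into the aluminium cover rack until it is fully home against the stops, right way up and let go. Leave the solder spool, screwdriver, cutters and jar where they are.

Things in the scene. Friction and masses are not known exactly. Their poses are not given: they have to be found in the camera images.
- unit: Grey control unit fixed to the bench, 176 long (x) x 96 wide (y) x 50 mm high; origin at the centre of its underside. The cover lies flush in its top, 2 mm play, axes along the unit's, cover underside 38 mm above the bench. A lip at the +x end holds down the tab's barb, one at the -x end the cover's lugs.
- unit_hinge (a point): Middle of the line about which the cover is turned up, under the unit's -x lip, 42 mm above the bench. To take the cover off: keep the tab pressed, turn the tab (+x) end up 0.15 to 0.25 rad about this line (the unit's y), draw the cover about 14 mm towards +x so that the lugs leave the lip, then lift.
- cover_mid (a point): Centre, 6 mm above the underside, of the black loose cover (90 to 145 g): a shell 130 long (x) x 62 wide (y) x 12 mm thick, open below; x points to the tab end, z up. Two lugs stick out 6 mm at its -x end. Its plain sides (62 mm apart, 12 mm high) near the -x end are the second place to grip.
- cover_rib (a point): Middle of the face, towards the cover's -x, of a fixed upright cross rib on the cover: 5 thick, 40 wide, standing 22 mm above the cover's top. The point is 23 mm from the cover's centre along +x, 23 mm above its underside. Tab and rib are pinched together from above: 42 mm over both, 33 mm when the tab is fully pressed.
- tab_face (a point): Middle of the upright outer (+x) face of the cover's snap tab, at rest 65 mm from the cover's centre along +x, 24 mm above its underside. Tab 24 wide, 4 thick, standing 22 mm above the cover's and unit's top, level with the rib. Its 7 mm barb, 1.5 to 5.5 mm above the cover's underside, reaches 5 mm under the unit's lip.
- tab (a joint): How far the snap tab is pressed inward (towards the cover's middle): 0 at rest, 0.009 m at its stop. Spring: about 3.6 N to start, 9 N at the stop; springs back when let go. The barb is clear of the lip from about 0.006.
- rack: Cover rack fixed to the bench: grey base board 150 long (x) x 88 wide (y) x 8 mm thick; origin at the centre of its underside. An aluminium hood spans x = -5 to 75 mm: slot 76 mm wide, from the board's top (8 mm) up to 52 mm, hood top at 55 mm, mouth facing -x. Two end stops at x = 70 mm meet the cover's end either side of the tab.
- rack_home (a point): Where the cover's centre lies when fully home: 5 mm from the rack's origin along its +x, 14 mm above the bench; cover axes along the rack's, tab end towards +x, up to 7 mm sideways play. The cover's last 55 mm then stay outside the hood.
- solder_spool: Bystander: white spool, 62x77x38 mm, origin at the centre of its underside.
- driver_black: Bystander: black screwdriver lying flat, 150x12x12 mm, origin at its underside's centre, long axis x.
- side_cutter: Bystander: red-handled cutters lying flat, 125x44x12 mm, origin at its underside's centre.
- grommet_jar: Bystander: clear jar with black cap, 50 mm across, 43 mm high, origin at its underside's centre.
Mind the look-alikes: they are no part of the job. There is more than one size of the part that bears cover_mid; the job needs the larger.

How it is judged (in metres and radians):
On the way, in this order (a step that is already met when the one before it is completed fails the run):
1. the snap tab is pressed inward (at least 6 mm) with the cover still in the unit (value of joint tab above 0.006 m and distance between cover_mid and unit below 0.05 m), for 0.1 s.
2. the cover is lifted clear of the unit, its centre 62 mm or more above the bench (height (world z) of cover_mid above 0.062 m), for 0.1 s.
3. the cover lies flat on the bench, right way up, at rest and let go (height (world z) of cover_mid below 0.0095 m and angle between cover_mid's own z axis and vertical below 0.06 rad and linear speed of cover below 0.02 m/s and contact force between the fingers and cover below 0.1 N), for 0.2 s.
4. the cover is held by the fingers again and lifted 6 mm or more off the bench (height (world z) of cover_mid above 0.012 m and contact force between the fingers and cover above 0.5 N), for 0.1 s.
At the end, for the whole second after the job is handed in: The cover lies flat (within 0.06 rad), right way up, on the rack's board under the hood, tab end inward and within 7 mm of the end stops, at rest and let go (x of cover_mid in the frame of rack between -0.002 and 0.012 m and x of tab_face in the frame of rack above 0.055 m and y of cover_mid in the frame of rack between -0.012 and 0.012 m and z of cover_mid in the frame of rack between 0.011 and 0.018 m and angle between cover_mid's own z axis and vertical below 0.06 rad and linear speed of cover below 0.01 m/s and contact force between the fingers and cover below 0.1 N); the robot touches nothing.
It fails at once if the solder spool, screwdriver, cutters or jar is moved by more than 30 mm (distance of any of solder_spool, driver_black, side_cutter, grommet_jar from where it was at the start of the episode above 0.03 m).
It also fails if it takes over 54 s, if anything falls off the work surface, if the arm or the gripper's body presses on something with over 40 N, if the wrist force passes 120 N, or if a joint passes its speed limit or range.

## Working session

There is one attempt and no reset: what is moved stays moved. The work goes in short steps, Python scripts to look and compute and a tool call to move; the robot and the scene stay as the last step left them, time stands still between calls to the robot, and variables do not carry over. Pictures are saved under pics/ and viewed, about 8 in all and at most 12, crops included, and the job is handed in when it is done.

Besides the shell and the picture viewer there is one more tool, called after ">>>" in YAML: its name, and indented under it one key for each argument. apply_moves: Moves the arm, as the interface text tells. Its arguments: {"type":"object","properties":{"deltas":{"type":"array","items":{"type":"object","properties":{"slide":{"type":"array","items":{"type":"number"}},"spin":{"type":"number"}}}},"fingers":{"type":"number"},"force":{"type":"number"}},"required":["deltas"]}

```bash
mkdir -p pics; ls; cat > h.py <<'E'
import numpy as np,cv2
from station import env,eyes
def snap(n,f):
    s=eyes.snapshot(n); cv2.imwrite('pics/'+f,cv2.cvtColor(s['frame'],cv2.COLOR_RGB2BGR)); np.savez('pics/'+f+'.npz',K=s['K'],R=s['R'],t=s['t']); return s
def ray(s,u,v,z):
    K,R,t=[np.array(s[k]) for k in('K','R','t')]; t=t.ravel()
    c=-R.T@t; d=R.T@np.linalg.inv(K)@[u,v,1]; return c+d*(z-c[2])/d[2]
def proj(s,X):
    p=np.array(s['K'])@(np.array(s['R'])@np.array(X,float)+np.array(s['t']).ravel()); return p[:2]/p[2]
def load(f): return np.load('pics/'+f+'.npz')
E
python3 - <<'E'
from h import *
a=snap('scene','a.png');b=snap('side','b.png')
print(env.read_state())
for s in(a,b): print(-np.array(s['R']).T@np.array(s['t']).ravel(), s['K'])
E
```

```text
pics
{'clock': 0.1, 'qpos': array([ 1.15948999,  0.42669758,  0.07384232,  1.60653857, -0.03409127,
        1.11080399, -0.06711649]), 'qvel': array([-0.00014849, -0.00196673,  0.00053997, -0.00059137, -0.00046927,
       -0.00137312, -0.0008748 ]), 'joint_efforts': array([ 1.03919813e-02, -9.37446856e+01,  3.67791228e+00, -4.55033648e+01,
       -4.84652119e-02,  1.68558274e-02,  1.36666577e-04]), 'position': array([ 174.58579001, -651.63428486,  218.82850734]), 'eef_rot': array([-5.81719902e-04,  9.91446476e-01,  1.30512574e-01, -1.21485703e-04]), 'contact_force': array([0.60303976, 0.51364958, 0.7347896 ]), 'torque': array([-0.00599552,  0.00191758, -0.00719712]), 'opening': 93.98221493543522}
[-939.68929381  761.32357921  926.99064957] [[611.69774597   0.         323.77976162]
 [  0.         611.69774597 243.96931432]
 [  0.           0.           1.        ]]
[ 465.34746692 1032.14833625 1016.69228421] [[492.27286723   0.         317.56098804]
 [  0.         492.27286723 236.14578282]
 [  0.           0.           1.        ]]
```

View pics/a.png

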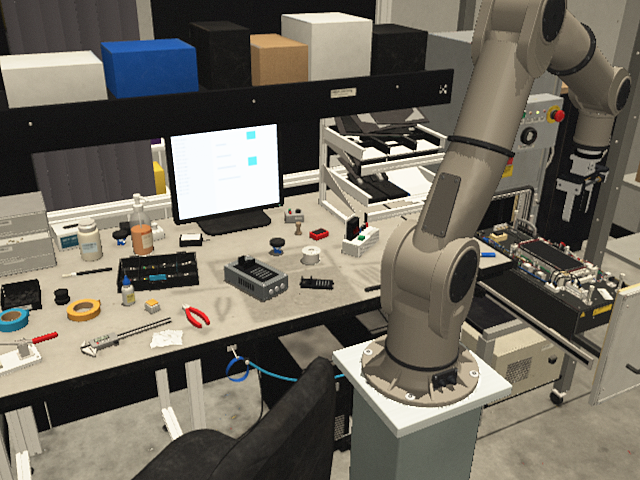

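View pics/b.png

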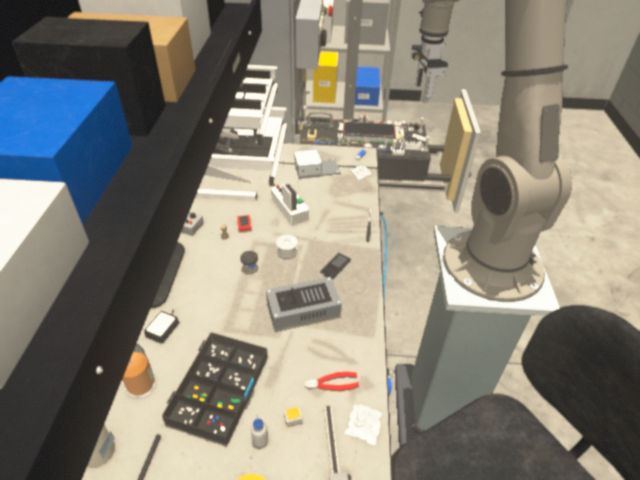

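```bash
python3 - <<'E'
from h import *
A=cv2.imread('pics/a.png');B=cv2.imread('pics/b.png')
c1=cv2.resize(A[235:310,210:345],(800,444),interpolation=3)[:300+144]
c2=cv2.resize(B[140:335,215:395],None,fx=3,fy=3,interpolation=3)
cv2.imwrite('pics/c1.png',c1);cv2.imwrite('pics/c2.png',c2)
a=load('a.png');b=load('b.png')
for n,s,u,v,z in [('unit',b,303,296,50),('unitA',a,256,270,50),('rack',b,315,158,55),('small',b,336,265,10),('spool',b,287,241,38),('jar',b,249,258,43),('cutter',b,335,382,5),('driver',b,369,231,6)]: print(n,ray(s,u,v,z).round())
E
```

```text
unit [535. 209.  50.]
unitA [525. 212.  50.]
rack [ 546. -418.   55.]
small [454.  52.  10.]
spool [600.  -5.  38.]
jar [697.  78.  43.]
cutter [443. 422.   5.]
driver [ 358. -106.    6.]
```

View pics/c2.png

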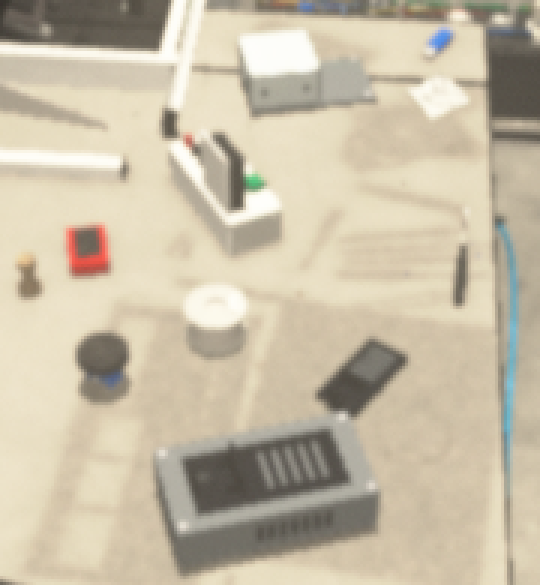

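>>> apply_moves:
  deltas:
    - {"slide":[3,-1,-2.5]}
    - {"slide":[4.5,-1.5,-3]}
    - {"slide":[4.5,-1.5,-2.5]}
    - {"slide":[4.5,-1.5,-2]}
    - {"slide":[4.5,-1.5,-1.5]}
    - {"slide":[4.5,-1.5,-1]}
    - {"slide":[4.5,-1.5,-0.5]}
    - {"slide":[4.5,-1.5,0]}
    - {"slide":[3,-1,0]}
    - {"slide":[0,0,0]}

```text
invalid input
```

```bash
cat >> h.py <<'E'
from scipy.spatial.transform import Rotation as Ro
def pose():
    s=env.read_state(); q=s['eef_rot']; R=Ro.from_quat(q,scalar_first=True).as_matrix(); return s,s['position'],R
def togo(X,yaw_toolx=None):
    s,p,R=pose(); d=(R.T@(np.array(X)-p))/10; y=np.degrees(np.arctan2(R[1,0],R[0,0]))
    print('t',s['clock'].round(2),'p',p.round(1),'yaw',y.round(2),'op',round(s['opening'],1),'F',s['contact_force'].round(1),'tilt',np.degrees(np.arccos(-R[2,2])).round(2),'q7',s['qpos'][-1].round(2))
    print('slide cm',d.round(2), 'spin', None if yaw_toolx is None else round((-(yaw_toolx-y)+180)%360-180,2))
E
python3 - <<'E'
from h import *
w=snap('wrist','w1.png'); togo([530,209,320])
print(-np.array(w['R']).T@np.array(w['t']).ravel())
E
```

```text
Traceback (most recent call last):
  File "h.py", line 16, in togo
    print('t',s['clock'].round(2),'p',p.round(1),'yaw',y.round(2),'op',round(s['opening'],1),'F',s['contact_force'].round(1),'tilt',np.degrees(np.arccos(-R[2,2])).round(2),'q7',s['qpos'][-1].round(2))
              ^^^^^^^^^^^^^^^^
AttributeError: 'float' object has no attribute 'round'
```

View pics/w1.png

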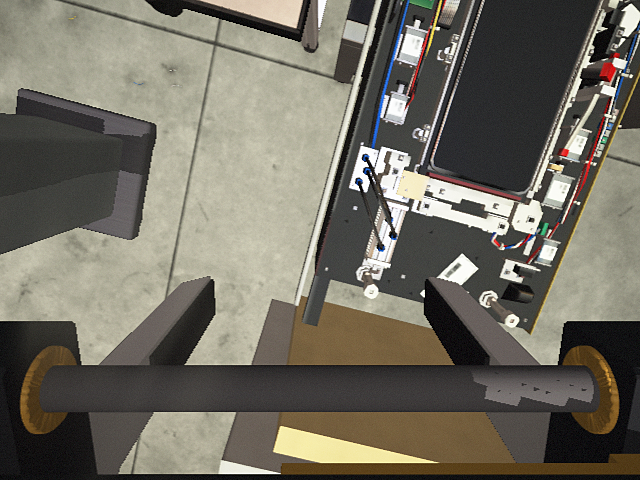

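The wrist view shows only the start area, with the fingers at the bottom and the box board at (480,200). The move was refused, so I'll add spin to every row.

>>> apply_moves:
  deltas:
    - {"slide":[3,-1,-2.5],"spin":0}
    - {"slide":[4.5,-1.5,-3],"spin":0}
    - {"slide":[4.5,-1.5,-2.5],"spin":0}
    - {"slide":[4.5,-1.5,-2],"spin":0}
    - {"slide":[4.5,-1.5,-1.5],"spin":0}
    - {"slide":[4.5,-1.5,-1],"spin":0}
    - {"slide":[4.5,-1.5,-0.5],"spin":0}
    - {"slide":[4.5,-1.5,0],"spin":0}
    - {"slide":[3,-1,0],"spin":0}
    - {"slide":[0,0,0],"spin":0}

```text
clock: 1.4
position: [513.9, -426.2, 350.1]
eef_rot: [-0.003, 0.992, 0.13, -0.001]
contact_force: [-0.8, -0.8, -0.3]
opening: 93.9
```

```bash
sed -i "s/s\['clock'\].round(2)/round(s['clock'],2)/" h.py
python3 - <<'E'
from h import *
w=snap('wrist','w2.png'); togo([530,209,320])
print(-np.array(w['R']).T@np.array(w['t']).ravel(), w['R'], proj(w,[546,-418,55]))
E
```

```text
t 1.45 p [ 512.5 -427.4  350.2] yaw 14.79 op 94.0 F [-0.1 -0.1 -0.1] tilt 0.34 q7 -0.73
slide cm [ 17.94 -61.07   3.33] spin None
[ 578.94369033 -409.65685179  515.70889735] [[ 0.25631071 -0.96657463 -0.00618895]
 [-0.93890955 -0.25048587  0.23602052]
 [-0.22968169 -0.05468372 -0.97172836]] [321.41709994 173.36542237]
```

View pics/w2.png

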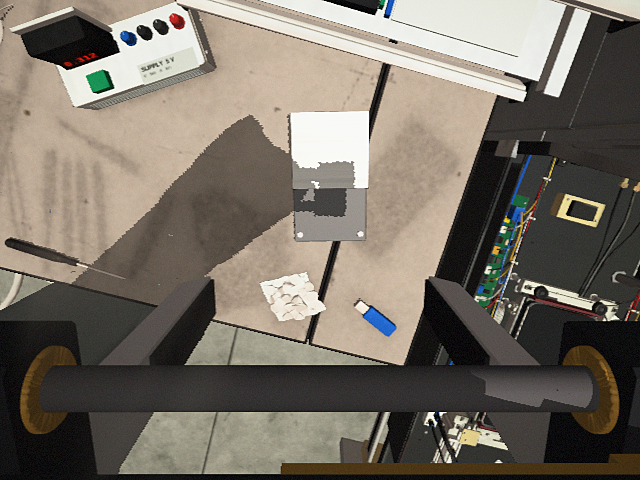

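Rack: the hood top spans (291,111) to (369,188), and the board's open end is at (294,241) and (367,241). The mouth faces down in the image, towards the robot. I'll compute the pose and then head for the unit.

```bash
python3 - <<'E'
from h import *
w=load('w2.png')
h=[ray(w,*p,55)[:2] for p in[(291,111),(369,111),(367,188.5),(291,188)]]
b=[ray(w,*p,8)[:2] for p in[(294,241),(367,241)]]
print(np.round(h,1),np.round(b,1))
for u in((h[0]-h[3]),(h[1]-h[2])): print(np.linalg.norm(u),np.degrees(np.arctan2(u[1],u[0])))
for u in((h[0]-h[1]),(h[3]-h[2]),b[0]-b[1]): print(np.linalg.norm(u),np.degrees(np.arctan2(-u[0],u[1])))
yaw=np.radians(15); ux=np.array([np.cos(yaw),np.sin(yaw)])
print('origin from hood',np.mean(h,0)-35*ux,'from board',np.mean(b,0)+75*ux)
E
```

```text
[[ 600.  -370.8]
 [ 620.8 -449.4]
 [ 543.  -470.1]
 [ 522.3 -390.1]] [[ 454.1 -407.4]
 [ 477.3 -494.4]]
80.0768974694285 13.951395725056368
80.52053725565789 14.901000740241301
81.27710774542557 14.828221849788594
82.606038455401 14.514051821883303
90.07690325413739 14.935385095053757
origin from hood [ 537.72229804 -429.12704554] from board [ 538.17682499 -431.51378277]
```

>>> apply_moves:
  deltas:
    - {"slide":[1,-3,0],"spin":0}
    - {"slide":[1.5,-6,0.5],"spin":0}
    - {"slide":[1.5,-6,0.5],"spin":0}
    - {"slide":[1.5,-6,0.5],"spin":0}
    - {"slide":[1.5,-6,0.5],"spin":0}
    - {"slide":[1.5,-6,0.5],"spin":0}
    - {"slide":[1.5,-6,0.5],"spin":0}
    - {"slide":[1.5,-6,0.5],"spin":0}
    - {"slide":[1.5,-6,0],"spin":0}
    - {"slide":[1,-6,0],"spin":0}
    - {"slide":[1,-3,0],"spin":0}
    - {"slide":[0,0,0],"spin":0}

```text
clock: 2.95
position: [503.9, 192.9, 315.1]
eef_rot: [0.0, 0.993, 0.116, -0.001]
contact_force: [-0.2, -0.2, -0.6]
opening: 94.0
```

```bash

python3 - <<'E'
from h import *
w=snap('wrist','w3.png'); togo([530,209,320])
print(proj(w,[530,209,50]))
E
```

```text
t 3.0 p [504.1 191.5 315. ] yaw 13.27 op 93.8 F [0.2 0.3 0.2] tilt 0.18 q7 -1.9
slide cm [ 2.92 -1.11 -0.51] spin None
[310.00007516 179.27622827]
```

View pics/w3.png

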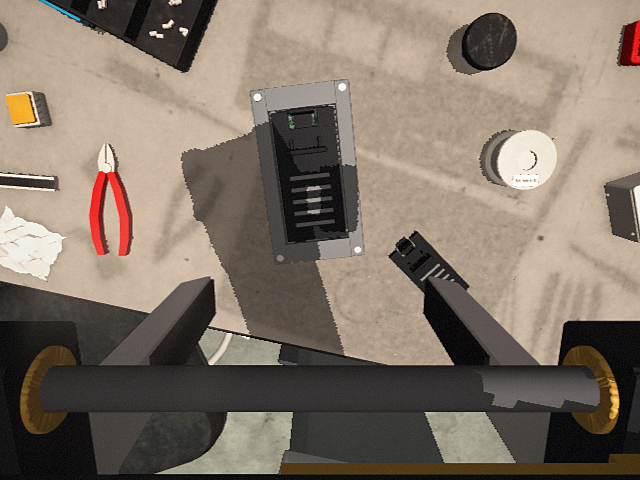

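```bash
python3 - <<'E'
from h import *
w=load('w3.png')
c=[ray(w,*p,50)[:2] for p in[(250,90),(348,79.5),(365,255),(274,264)]]
s=[ray(w,*p,50)[:2] for p in[(258,98),(342,87),(357,250),(280,258)]]
for q in (c,s):
  for u in((q[0]-q[3]),(q[1]-q[2])): print(np.linalg.norm(u),np.degrees(np.arctan2(u[1],u[0])))
  print(np.mean(q,0))
I=cv2.imread('pics/w3.png'); 
O=np.mean(c,0); yaw=np.radians(19.5)
ux=np.array([np.cos(yaw),np.sin(yaw)]);uy=np.array([-ux[1],ux[0]])
for dx,dy,z in [(65,12,72),(65,-12,72),(61,12,72),(61,-12,72),(23,20,72),(23,-20,72),(28,20,72),(28,-20,72),(88,48,50),(88,-48,50),(-88,-48,50),(-88,48,50)]:
    p=proj(w,[*(O+dx*ux+dy*uy),z]); cv2.circle(I,tuple(int(v*16) for v in p),16,(0,0,255),-1,shift=4)
cv2.imwrite('pics/c3.png',cv2.resize(I[60:280,230:380],None,fx=3.6,fy=2.7*4/3,interpolation=2)[:600])
E
```

```text
175.55704109477267 19.431876016064795
175.39584009169062 20.122700766452493
[532.73837285 210.02849548]
161.61224617131947 19.625643624717693
162.91259167931437 19.61889070707575
[532.22947255 209.97305813]
```

View pics/c3.png

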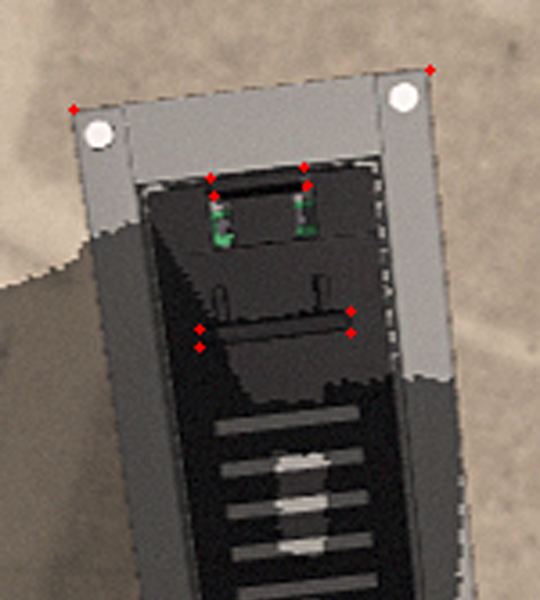

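The green-circuit unit with the larger cover at (310,172) fits the description, since it lies flush in the unit. The loose one at (430,262) is smaller and is the look-alike. The projected tab and rib corners fall on the image features, so I'll spin and go down.

>>> apply_moves:
  deltas:
    - {"slide":[0,0,1],"spin":5}
    - {"slide":[0,0,1.8],"spin":10}
    - {"slide":[0,0,1.8],"spin":10}
    - {"slide":[0,0,1.8],"spin":10}
    - {"slide":[0,0,1.8],"spin":10}
    - {"slide":[0,0,1.8],"spin":10}
    - {"slide":[0,0,1.8],"spin":10}
    - {"slide":[0,0,1.8],"spin":10}
    - {"slide":[0,0,1],"spin":8}
    - {"slide":[0,0,0],"spin":0}

```text
clock: 4.25
position: [502.3, 170.7, 193.1]
eef_rot: [0.015, 0.918, -0.396, -0.017]
contact_force: [0.4, 0.2, -0.2]
opening: 94.1
```

```bash

cat >> h.py <<'E'
UO=np.array([532.5,210.]);UY=np.radians(19.7)
ux=np.array([np.cos(UY),np.sin(UY)]);uy=np.array([-ux[1],ux[0]])
E
python3 - <<'E'
from h import *
togo([*(UO+39.5*ux),120],19.7-90)
w=load('w2.png')
for p in [(200,190),(150,250),(230,150),(40,255),(210,80)]: print(p,ray(w,*p,0).round())
E
```

```text
t 4.25 p [502.3 170.7 193.1] yaw -46.71 op 94.1 F [ 0.4  0.2 -0.2] tilt 2.6 q7 -2.72
slide cm [ 0.92 -8.81  6.94] spin 23.59
(200, 190) [ 485. -281.    0.]
(150, 250) [ 394. -234.    0.]
(230, 150) [ 541. -306.    0.]
(40, 255) [ 351. -100.    0.]
(210, 80) [ 612. -268.    0.]
```

Spinning this way runs into joint 7's limit, so I'll turn the other way to yaw +110.

>>> apply_moves:
  deltas:
    - {"slide":[0,0,0],"spin":-6}
    - {"slide":[0,0,0],"spin":-10}
    - {"slide":[0,0,0],"spin":-10}
    - {"slide":[0,0,0],"spin":-10}
    - {"slide":[0,0,0],"spin":-10}
    - {"slide":[0,0,0],"spin":-10}
    - {"slide":[0,0,0],"spin":-10}
    - {"slide":[0,0,0],"spin":-10}
    - {"slide":[0,0,0],"spin":-10}
    - {"slide":[0,0,0],"spin":-10}
    - {"slide":[0,0,0],"spin":-10}
    - {"slide":[0,0,0],"spin":-10}
    - {"slide":[0,0,0],"spin":-10}
    - {"slide":[0,0,0],"spin":-10}
    - {"slide":[0,0,0],"spin":-10}
    - {"slide":[0,0,0],"spin":-10}
    - {"slide":[0,0,0],"spin":0}

```text
clock: 6.38
position: [508.6, 145.7, 204.5]
eef_rot: [-0.01, 0.544, 0.839, -0.01]
contact_force: [0.2, 0.2, 0.5]
opening: 94.1
```

```bash

python3 - <<'E'
from h import *
togo([*(UO+39.5*ux),120],19.7+90)
s,p,R=pose(); print(R.round(3))
E
```

```text
t 6.38 p [508.6 145.7 204.5] yaw 114.04 op 94.1 F [0.2 0.2 0.5] tilt 1.59 q7 0.02
slide cm [4.55 8.96 8.23] spin 4.34
[[-0.407  0.913 -0.027]
 [ 0.913  0.407 -0.006]
 [ 0.005 -0.027 -1.   ]]
```

>>> apply_moves:
  deltas:
    - {"slide":[0.8,1.2,1],"spin":4.3}
    - {"slide":[1.4,2.4,2],"spin":0}
    - {"slide":[1.4,2.4,2],"spin":0}
    - {"slide":[1.2,2,2],"spin":0}
    - {"slide":[0.5,0.5,0.8],"spin":0}
    - {"slide":[0,0,0],"spin":0}

```text
clock: 7.12
position: [572.8, 220.1, 125.8]
eef_rot: [-0.008, 0.589, 0.808, -0.008]
contact_force: [0.5, -0.0, -0.3]
opening: 94.2
```

```bash

python3 - <<'E'
from h import *
togo([*(UO+39.5*ux),120],19.7+90)
w=snap('wrist','w4.png');s,p,R=pose(); print(R.round(3))
I=cv2.imread('pics/w4.png')
for dx,dy,z in [(65,12,72),(65,-12,72),(61,12,72),(61,-12,72),(23,20,72),(23,-20,72),(28,20,72),(28,-20,72),(88,48,50),(88,-48,50),(-88,-48,50),(-88,48,50)]:
    q=proj(w,[*(UO+dx*ux+dy*uy),z]); print(q.round()); cv2.circle(I,tuple(int(v) for v in q),1,(0,0,255),-1)
cv2.imwrite('pics/w4b.png',I)
E
```

```text
t 7.12 p [572.8 220.1 125.8] yaw 107.81 op 94.2 F [ 0.5 -0.  -0.3] tilt 1.3 q7 -0.16
slide cm [ 0.39 -0.18  0.58] spin -1.89
[[-0.306  0.952 -0.022]
 [ 0.952  0.306 -0.002]
 [ 0.005 -0.022 -1.   ]]
[366. 241.]
[366. 284.]
[359. 241.]
[359. 284.]
[287. 228.]
[290. 300.]
[296. 228.]
[299. 299.]
[403. 169.]
[402. 327.]
[119. 333.]
[ 95. 179.]
```

View pics/w4b.png

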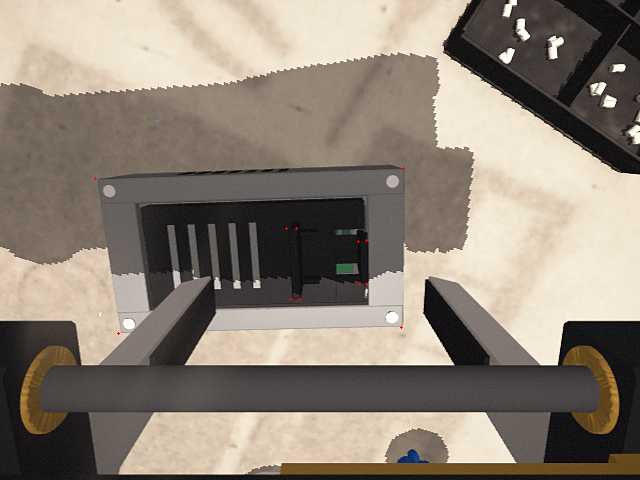

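The projected tab and rib corners coincide with the tab at (363,262) and the rib at (293,264) to within about 1 px. I'll descend.

>>> apply_moves:
  deltas:
    - {"slide":[0.2,0,1],"spin":-1.9}
    - {"slide":[0.1,-0.05,2],"spin":0}
    - {"slide":[0.1,0,1.6],"spin":0}
    - {"slide":[0,0,0.8],"spin":0}
    - {"slide":[0,0,0],"spin":0}

```text
clock: 7.8
position: [570.1, 221.9, 72.3]
eef_rot: [-0.007, 0.575, 0.818, -0.006]
contact_force: [0.5, -0.2, 0.3]
opening: 94.2
```

```bash

python3 - <<'E'
from h import *
togo([*(UO+39.5*ux),71],19.7+90)
E
```

```text
t 7.8 p [570.1 221.9  72.3] yaw 109.81 op 94.2 F [ 0.5 -0.2  0.3] tilt 1.09 q7 -0.13
slide cm [0.15 0.02 0.13] spin 0.11
```

>>> apply_moves:
  deltas:
    - {"slide":[0.1,0,0.1],"spin":0}
    - {"slide":[0,0,0],"spin":0}
    - {"slide":[0,0,0],"spin":0}
    - {"slide":[0,0,0],"spin":0}
    - {"slide":[0,0,0],"spin":0}
    - {"slide":[0,0,0],"spin":0}
    - {"slide":[0,0,0],"spin":0}
    - {"slide":[0,0,0],"spin":0}
  fingers: 0.15
  force: 25

```text
clock: 8.8
position: [571.0, 223.5, 73.0]
eef_rot: [-0.007, 0.575, 0.818, -0.005]
contact_force: [0.3, 0.2, 0.3]
opening: 32.6
```

```bash

python3 - <<'E'
from h import *
togo([*(UO+39.5*ux),71],19.7+90)
E
```

```text
t 8.8 p [571.  223.5  73. ] yaw 109.82 op 32.6 F [0.3 0.2 0.3] tilt 0.91 q7 -0.14
slide cm [ 0.03 -0.13  0.2 ] spin 0.12
```

The opening is 32.6 mm, so the tab is fully pressed. Next I'll turn the tab end up along the arc.

>>> apply_moves:
  deltas:
    - {"slide":[0,-0.1,-0.4],"spin":0}
    - {"slide":[0,-0.12,-0.4],"spin":0}
    - {"slide":[0,-0.14,-0.4],"spin":0}
    - {"slide":[0,-0.16,-0.4],"spin":0}
    - {"slide":[0,0,0],"spin":0}

```text
clock: 9.43
position: [566.5, 221.8, 89.9]
eef_rot: [-0.006, 0.575, 0.818, -0.004]
contact_force: [1.5, 0.3, -5.7]
opening: 33.6
```

```bash

python3 - <<'E'
from h import *
togo([*(UO+39.5*ux),71],19.7+90)
s,p,R=pose();print((p[:2]-UO)@ux,(p[:2]-UO)@uy,R[:,2].round(3))
snap('side','b2.png');snap('scene','a2.png')
A=cv2.imread('pics/a2.png');B=cv2.imread('pics/b2.png')
h=np.hstack([cv2.resize(A[225:305,215:295],(400,400),interpolation=2),cv2.resize(B[250:330,260:340],(400,400),interpolation=2)]);cv2.imwrite('pics/d2.png',h)
E
```

```text
t 9.43 p [566.5 221.8  89.9] yaw 109.82 op 33.6 F [ 1.5  0.3 -5.7] tilt 0.85 q7 -0.14
slide cm [0.03 0.38 1.89] spin 0.12
35.932535844964846 -0.38083515847975163 [-0.015  0.001 -1.   ]
```

View pics/d2.png

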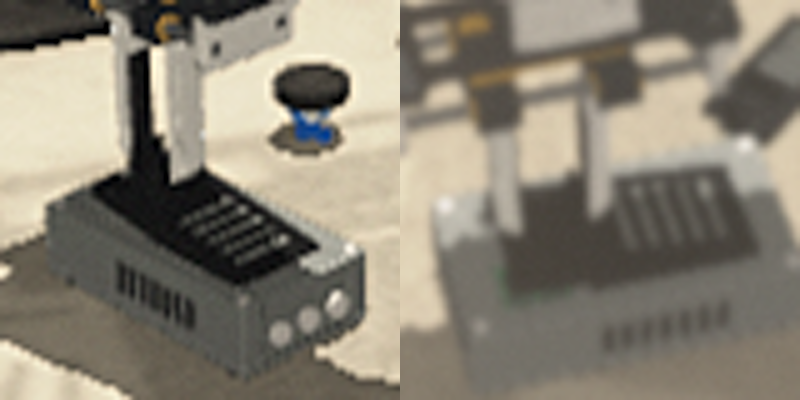

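The cover is turned up about 0.16 rad and the grip is holding. A little more turn, then draw it +x and check.

>>> apply_moves:
  deltas:
    - {"slide":[0,-0.12,-0.3],"spin":0}
    - {"slide":[0,0.3,0],"spin":0}
    - {"slide":[0,0.4,0],"spin":0}
    - {"slide":[0,0.4,0],"spin":0}
    - {"slide":[0,0.4,0],"spin":0}
    - {"slide":[0,0.2,0],"spin":0}

```text
clock: 10.28
position: [581.6, 227.1, 92.3]
eef_rot: [-0.007, 0.575, 0.818, -0.005]
contact_force: [-0.6, 0.3, -1.3]
opening: 33.3
```

```bash

python3 - <<'E'
from h import *
togo([*(UO+39.5*ux),71],19.7+90)
s,p,R=pose();print((p[:2]-UO)@ux,(p[:2]-UO)@uy,R[:,2].round(3))
E
```

```text
t 10.28 p [581.6 227.1  92.3] yaw 109.82 op 33.3 F [-0.6  0.3 -1.3] tilt 0.99 q7 -0.13
slide cm [ 0.04 -1.22  2.15] spin 0.12
52.031594426447484 -0.44297598569178787 [-0.017 -0.    -1.   ]
```

The force has dropped to the cover's weight, so the lugs are out. Lift.

>>> apply_moves:
  deltas:
    - {"slide":[0,0.1,-0.8],"spin":0}
    - {"slide":[0,0,-1.5],"spin":0}
    - {"slide":[0,0,-2.5],"spin":0}
    - {"slide":[0,0,-3],"spin":0}
    - {"slide":[0,0,-3],"spin":0}
    - {"slide":[0,0,-2],"spin":0}
    - {"slide":[0,0,0],"spin":0}

```text
clock: 11.15
position: [585.2, 227.6, 230.9]
eef_rot: [-0.006, 0.575, 0.818, -0.003]
contact_force: [0.4, 0.1, -0.9]
opening: 33.0
```

```bash

python3 - <<'E'
from h import *
togo([480,-260,200],14.8+90)
s,p,R=pose();print(R[:,2].round(3))
snap('side','b3.png');snap('scene','a3.png')
A=cv2.imread('pics/a3.png');B=cv2.imread('pics/b3.png')
h=np.hstack([cv2.resize(A[185:305,195:315],(400,400),interpolation=2),cv2.resize(B[200:330,230:360],(400,400),interpolation=2)]);cv2.imwrite('pics/d3.png',h)
E
```

```text
t 11.15 p [585.2 227.6 230.9] yaw 109.82 op 33.0 F [ 0.4  0.1 -0.9] tilt 0.78 q7 -0.13
slide cm [-42.32 -26.39   3.16] spin 5.02
[-0.014  0.001 -1.   ]
```

View pics/d3.png

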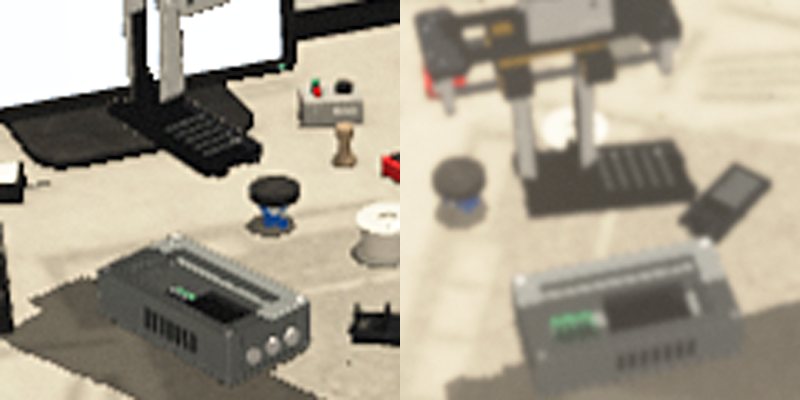

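The cover is held level and lifted out of the unit. I'll carry it to the free bench area near (470,-260).

>>> apply_moves:
  deltas:
    - {"slide":[-1.5,-1,0],"spin":0}
    - {"slide":[-3,-2,0],"spin":0}
    - {"slide":[-4,-2.2,0],"spin":0}
    - {"slide":[-4,-2.2,0],"spin":0}
    - {"slide":[-4,-2.2,0],"spin":0}
    - {"slide":[-4,-2.2,0],"spin":0}
    - {"slide":[-4,-2.2,0],"spin":0}
    - {"slide":[-4,-2.2,0],"spin":0}
    - {"slide":[-4,-2.2,0],"spin":0}
    - {"slide":[-4,-2.2,0],"spin":0}
    - {"slide":[-3,-1.5,0],"spin":0}
    - {"slide":[-1.5,-0.5,0],"spin":0}
    - {"slide":[0,0,0],"spin":0}

```text
clock: 12.88
position: [492.5, -260.8, 220.6]
eef_rot: [-0.013, 0.578, 0.816, -0.01]
contact_force: [0.1, 0.9, -0.5]
opening: 33.0
```

```bash

python3 - <<'E'
from h import *
togo([508,-250,50],14.8+90)
s,p,R=pose();print(R.round(3))
E
```

```text
t 12.88 p [ 492.5 -260.8  220.6] yaw 109.33 op 33.0 F [ 0.1  0.9 -0.5] tilt 1.94 q7 0.76
slide cm [ 0.34  2.38 16.99] spin 4.53
[[-0.331  0.943 -0.034]
 [ 0.944  0.331 -0.002]
 [ 0.01  -0.032 -0.999]]
```

>>> apply_moves:
  deltas:
    - {"slide":[0.1,0.6,2],"spin":2.3}
    - {"slide":[0.1,0.7,3.5],"spin":2.2}
    - {"slide":[0.1,0.7,3.5],"spin":0}
    - {"slide":[0,0.4,3.5],"spin":0}
    - {"slide":[0,0,2.5],"spin":0}
    - {"slide":[0,0,1.2],"spin":0}
    - {"slide":[0,0,0],"spin":0}

```text
clock: 13.75
position: [511.5, -240.0, 52.6]
eef_rot: [-0.014, 0.607, 0.795, -0.009]
contact_force: [-0.5, 1.4, -1.1]
opening: 33.4
```

```bash

python3 - <<'E'
from h import *
togo([508,-250,38],14.8+90)
s,p,R=pose();print(R.round(3)[2])
E
```

```text
t 13.75 p [ 511.5 -240.    52.6] yaw 105.29 op 33.4 F [-0.5  1.4 -1.1] tilt 1.93 q7 0.7
slide cm [-0.88 -0.56  1.47] spin 0.49
[ 0.011 -0.032 -0.999]
```

>>> apply_moves:
  deltas:
    - {"slide":[0,0,0.5],"spin":0}
    - {"slide":[0,0,0.4],"spin":0}
    - {"slide":[0,0,0.3],"spin":0}
    - {"slide":[0,0,0.2],"spin":0}
    - {"slide":[0,0,0.1],"spin":0}

```text
clock: 14.38
position: [514.3, -240.2, 40.3]
eef_rot: [-0.011, 0.606, 0.795, -0.008]
contact_force: [2.1, 0.8, 3.3]
opening: 32.3
```

It is touching the bench, so release.

>>> apply_moves:
  deltas:
    - {"slide":[0,0,0],"spin":0}
    - {"slide":[0,0,0],"spin":0}
    - {"slide":[0,0,0],"spin":0}
    - {"slide":[0,0,0],"spin":0}
    - {"slide":[0,0,0],"spin":0}
    - {"slide":[0,0,-1],"spin":0}
    - {"slide":[0,0,-2.5],"spin":0}
    - {"slide":[0,0,-3],"spin":0}
    - {"slide":[0,0,-3],"spin":0}
    - {"slide":[0,0,-3],"spin":0}
    - {"slide":[0,0,-2],"spin":0}
    - {"slide":[0,0,0],"spin":0}
  fingers: 0.85

```text
clock: 15.88
position: [517.1, -240.9, 193.2]
eef_rot: [-0.011, 0.607, 0.795, -0.008]
contact_force: [-0.1, 0.2, -0.8]
opening: 79.5
```

```bash

python3 - <<'E'
from h import *
togo([508,-250,180],14.8)
w=snap('wrist','w5.png')
g=cv2.cvtColor(w['frame'],cv2.COLOR_RGB2GRAY); s=snap('side','b5.png')
m=(g<50).astype(np.uint8); m=cv2.morphologyEx(m,cv2.MORPH_CLOSE,np.ones((7,7)))
n,l,st,c=cv2.connectedComponentsWithStats(m)
for i in range(1,n):
    if st[i,4]>1500: print(st[i],cv2.minAreaRect(np.argwhere(l==i)[:,::-1].astype(np.float32)))
print(proj(w,[475,-250,12]),proj(s,[475,-250,12]))
h=np.hstack([cv2.resize(w['frame'],(533,400)),cv2.resize(s['frame'][150:310,265:372],(267,400))]);cv2.imwrite('pics/d5.png',h[:,:,::-1])
E
```

```text
t 15.88 p [ 517.1 -240.9  193.2] yaw 105.25 op 79.5 F [-0.1  0.2 -0.8] tilt 1.57 q7 0.66
slide cm [-0.64 -1.09  1.34] spin 90.45
[   0    0  131  257 5925] ((65.0, 128.0), (256.0, 130.0), 90.0)
[ 454  108   83  186 7345] ((504.8754577636719, 201.02706909179688), (179.37557983398438, 68.06246185302734), 77.73522186279297)
[  187   185   168    76 11427] ((270.4169006347656, 222.466796875), (167.24197387695312, 74.0125503540039), 0.4151795506477356)
[    0   279   640   201 61497] ((319.5, 379.0), (200.0, 639.0), 90.0)
[274.44122911 224.25097909] [332.93175266 198.44564118]
```

View pics/d5.png

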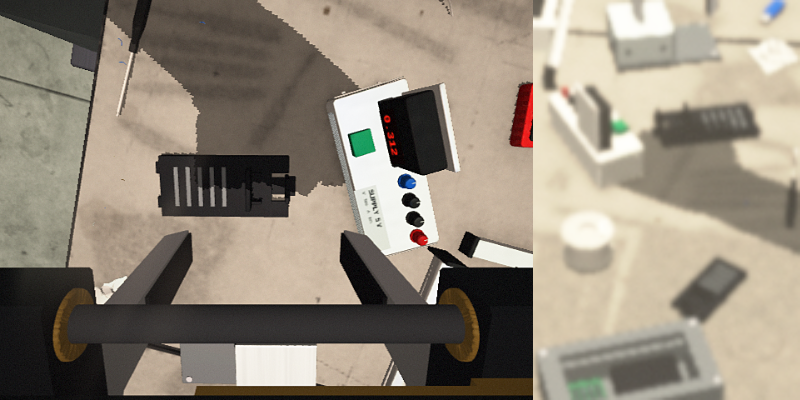

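The cover lies flat on the bench, with its body over wrist pixels (194–347, 187–259) and the tab end to the right (world +x). I'll measure its body from the mask.

```bash

python3 - <<'E'
from h import *
w=load('w5.png'); I=cv2.imread('pics/w5.png');g=cv2.cvtColor(I,6)
C=-w['R'].T@w['t'].ravel();print('cam',C.round(),'nadir',proj(w,[C[0],C[1],0]).round())
m=cv2.morphologyEx((g<50).astype(np.uint8),cv2.MORPH_CLOSE,np.ones((7,7)))
T=[];Bt=[]
for c in (205,220,235,250,265,280,300,320,335):
    r=np.where(m[170:275,c])[0]+170; T.append((c,r.min()));Bt.append((c,r.max()+1))
print(T,Bt)
for z in (12,):
  t=np.array([ray(w,*p,z)[:2] for p in T]);b=np.array([ray(w,*p,z)[:2] for p in Bt])
  for q in(t,b):
    d=q[-1]-q[0];print(np.degrees(np.arctan2(d[1],d[0])),q[0],q[-1])
  d=t[-1]-t[0];d/=np.linalg.norm(d);print('width',[(round(float(np.cross(d,b[i]-t[0])),1)) for i in range(len(b))])
for r in (195,205,215,225,235,245,255):
    c=np.where(m[r,150:400])[0]+150; print(r,c.min(),c.max()+1, ray(w,c.min(),r,12).round(1),ray(w,c.max()+1,r,12).round(1))
E
```

```text
cam [ 504. -176.  359.] nadir [331. 146.]
[(205, np.int64(185)), (220, np.int64(186)), (235, np.int64(186)), (250, np.int64(186)), (265, np.int64(186)), (280, np.int64(186)), (300, np.int64(186)), (320, np.int64(186)), (335, np.int64(186))] [(205, np.int64(259)), (220, np.int64(259)), (235, np.int64(260)), (250, np.int64(260)), (265, np.int64(260)), (280, np.int64(260)), (300, np.int64(260)), (320, np.int64(260)), (335, np.int64(260))]
14.929333360369466 [ 411.84239997 -233.45707108] [ 515.2356306  -205.88957063]
15.194966862622374 [ 424.68384716 -295.36976981] [ 532.18903    -266.17139874]
width [-63.1, -63.0, -63.7, -63.5, -63.4, -63.2, -63.0, -62.8, -62.6]
195 187 347 [ 399.  -245.5   12. ] [ 526.7 -210.4   12. ]
205 188 347 [ 401.4 -253.5   12. ] [ 529.  -218.3   12. ]
215 192 355 [ 406.3 -260.9   12. ] [ 537.7 -224.5   12. ]
225 193 355 [ 408.8 -269.    12. ] [ 540.  -232.6   12. ]
235 191 348 [ 408.9 -277.9   12. ] [ 536.8 -242.3   12. ]
245 190 347 [ 409.8 -286.7   12. ] [ 538.4 -250.8   12. ]
255 195 346 [ 415.7 -294.2   12. ] [ 540.  -259.4   12. ]<stdin>:13: DeprecationWarning: Arrays of 2-dimensional vectors are deprecated. Use arrays of 3-dimensional vectors instead. (deprecated in NumPy 2.0)
```

>>> apply_moves:
  deltas:
    - {"slide":[0,0,0],"spin":5}
    - {"slide":[0,0,0],"spin":10}
    - {"slide":[0,0,0],"spin":10}
    - {"slide":[0,0,0],"spin":10}
    - {"slide":[0,0,0],"spin":10}
    - {"slide":[0,0,0],"spin":10}
    - {"slide":[0,0,0],"spin":10}
    - {"slide":[0,0,0],"spin":10}
    - {"slide":[0,0,0],"spin":10}
    - {"slide":[0,0,0],"spin":10}
    - {"slide":[0,0,0],"spin":0}
  fingers: 1

```text
clock: 17.35
position: [509.4, -238.7, 179.1]
eef_rot: [-0.004, 0.998, 0.063, -0.024]
contact_force: [-0.4, -0.6, -0.8]
opening: 93.9
```

```bash
python3 - <<'E'
from h import *
togo([422.8,-263.8,70],15.1)
print(pose()[2].round(3))
E
```

```text
t 17.35 p [ 509.4 -238.7  179.1] yaw 7.22 op 93.9 F [-0.4 -0.6 -0.8] tilt 2.83 q7 -0.92
slide cm [-8.38  1.52 11.31] spin -7.88
[[ 0.991  0.125 -0.049]
 [ 0.126 -0.992  0.004]
 [-0.048 -0.011 -0.999]]
```

>>> apply_moves:
  deltas:
    - {"slide":[-1,0,1.5],"spin":-4}
    - {"slide":[-2.2,0,2.5],"spin":-4}
    - {"slide":[-2.4,0,3],"spin":0}
    - {"slide":[-2,0,3],"spin":0}
    - {"slide":[-0.8,0,0.8],"spin":0}
    - {"slide":[0,0,0],"spin":0}

```text
clock: 18.1
position: [419.8, -258.1, 70.6]
eef_rot: [-0.006, 0.989, 0.148, -0.025]
contact_force: [0.6, -0.8, 0.3]
opening: 93.8
```

```bash
python3 - <<'E'
from h import *
togo([422.8,-263.8,17],15.1)
print(pose()[2].round(3))
E
```

```text
t 18.1 p [ 419.8 -258.1   70.6] yaw 17.08 op 93.8 F [ 0.6 -0.8  0.3] tilt 2.98 q7 -0.61
slide cm [0.38 0.74 5.34] spin 1.98
[[ 0.955  0.293 -0.052]
 [ 0.293 -0.956  0.005]
 [-0.048 -0.02  -0.999]]
```

>>> apply_moves:
  deltas:
    - {"slide":[0.2,0.4,1],"spin":2}
    - {"slide":[0.2,0.3,2],"spin":0}
    - {"slide":[0,0.1,1.5],"spin":0}
    - {"slide":[0,0,0.7],"spin":0}
    - {"slide":[0,0,0],"spin":0}

```text
clock: 18.73
position: [428.3, -264.9, 17.7]
eef_rot: [-0.005, 0.991, 0.131, -0.023]
contact_force: [-0.5, -0.6, 0.1]
opening: 94.0
```

```bash
python3 - <<'E'
from h import *
togo([422.8,-263.8,17],15.1)
print(pose()[2].round(3))
E
```

```text
t 18.73 p [ 428.3 -264.9   17.7] yaw 15.06 op 94.0 F [-0.5 -0.6  0.1] tilt 2.7 q7 -0.58
slide cm [-0.5  -0.25  0.1 ] spin -0.04
[[ 0.965  0.259 -0.047]
 [ 0.26  -0.966  0.003]
 [-0.045 -0.015 -0.999]]
```

>>> apply_moves:
  deltas:
    - {"slide":[-0.4,-0.25,0],"spin":0}
    - {"slide":[0,0,0],"spin":0}
    - {"slide":[0,0,0],"spin":0}
    - {"slide":[0,0,0],"spin":0}
    - {"slide":[0,0,0],"spin":0}
    - {"slide":[0,0,0],"spin":0}
  fingers: 0.5
  force: 35

```text
clock: 19.48
position: [424.2, -263.6, 19.3]
eef_rot: [-0.004, 0.991, 0.131, -0.022]
contact_force: [-0.7, 0.2, -0.3]
opening: 61.4
```

```bash
python3 - <<'E'
from h import *
togo([422.8,-263.8,17],15.1)
print(pose()[2].round(3))
E
```

```text
t 19.48 p [ 424.2 -263.6   19.3] yaw 15.05 op 61.4 F [-0.7  0.2 -0.3] tilt 2.58 q7 -0.58
slide cm [-0.13 -0.01  0.24] spin -0.05
[[ 0.965  0.259 -0.045]
 [ 0.26  -0.966  0.003]
 [-0.043 -0.014 -0.999]]
```

>>> apply_moves:
  deltas:
    - {"slide":[0,0,-0.8],"spin":0}
    - {"slide":[0,0,-1.5],"spin":0}
    - {"slide":[0,0,-2],"spin":0}
    - {"slide":[0,0,-2],"spin":0}
    - {"slide":[-0.5,1.5,-1],"spin":0}
    - {"slide":[-0.8,3,0],"spin":0}
    - {"slide":[-1,3.5,0],"spin":0}
    - {"slide":[-1,3.5,0],"spin":0}
    - {"slide":[-1,3.5,0],"spin":0}
    - {"slide":[-0.8,2.5,0],"spin":0}
    - {"slide":[-0.5,1,0],"spin":0}
    - {"slide":[0,0,0],"spin":0}

```text
clock: 20.98
position: [419.6, -468.8, 100.8]
eef_rot: [-0.003, 0.991, 0.131, -0.021]
contact_force: [-0.2, 1.2, -1.3]
opening: 61.0
```

```bash
python3 - <<'E'
from h import *
RO=np.array([538,-430.]);a=np.radians(14.8);d=np.array([np.cos(a),np.sin(a)]);n=np.array([-d[1],d[0]])
togo([*(RO+d*(-77-48.5)),60],14.8)
s,p,R=pose();print(R.round(3),'rack xy',(p[:2]-RO)@d,(p[:2]-RO)@n)
w2=load('w2.png');q=ray(w2,292,297,5)[:2]-RO;print('wad rack',q@d,q@n)
w=snap('wrist','w6.png');I=cv2.imread('pics/w6.png')
x=R[:,0];y=-R[:,1];x=x/np.linalg.norm(x)
# expected cover if rigid with initial flat grasp and level
dd=np.array([np.cos(np.radians(15.1+0)),np.sin(np.radians(15.1))]);
C=p+np.r_[48.5*dd,-13.3]; N=np.array([-dd[1],dd[0]])
for dx,dy,dz in [(65,31,6),(65,-31,6),(-65,31,6),(-65,-31,6),(65,12,28),(65,-12,28),(23,20,28),(23,-20,28)]:
    X=C+np.r_[dx*dd+dy*N,dz]; u=proj(w,X); print((dx,dy),u.round()); cv2.circle(I,tuple(int(v) for v in u),2,(0,0,255),-1)
for dx,dy,z in [(-5,41,55),(-5,-41,55),(75,41,55),(75,-41,55),(-75,44,8),(-75,-44,8)]:
    u=proj(w,[*(RO+dx*d+dy*n),z]); cv2.circle(I,tuple(int(v) for v in u),2,(255,0,0),-1)
cv2.imwrite('pics/w6b.png',I)
E
```

```text
t 20.98 p [ 419.6 -468.8  100.8] yaw 15.03 op 61.0 F [-0.2  1.2 -1.3] tilt 2.45 q7 -0.32
slide cm [ 0.06 -0.68  4.09] spin 0.23
[[ 0.965  0.259 -0.043]
 [ 0.259 -0.966  0.   ]
 [-0.041 -0.011 -0.999]] rack xy -124.41090303119499 -7.297476043884754
wad rack -149.8889686772943 47.006904041718606
(65, 31) [234.   9.]
(65, -31) [406.   8.]
(-65, 31) [251. 333.]
(-65, -31) [390. 334.]
(65, 12) [280. -10.]
(65, -12) [357. -10.]
(23, 20) [260. 130.]
(23, -20) [378. 130.]
```

View pics/w6b.png

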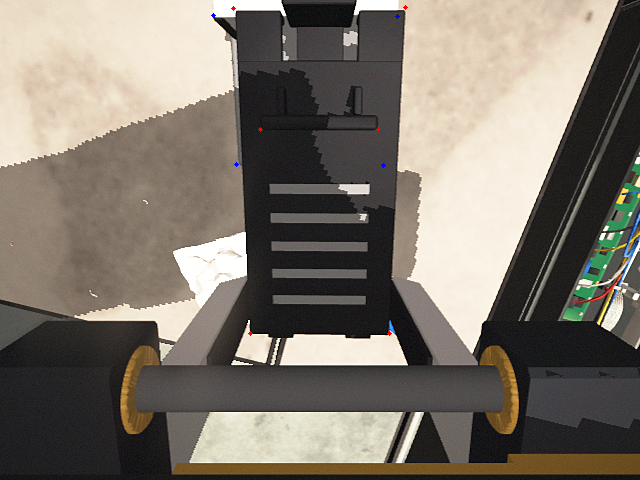

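The cover is gripped and near level: predicted and seen corners agree within about 4 px, with the tab end sagging about 0.04 rad. The wad of paper at (212,265) lies beside the +y finger. I'll lower it in front of the mouth.

>>> apply_moves:
  deltas:
    - {"slide":[-0.2,-0.3,1.2],"spin":0}
    - {"slide":[-0.1,-0.3,2],"spin":0}
    - {"slide":[0,-0.1,1.8],"spin":0}
    - {"slide":[0,0,0.9],"spin":0}
    - {"slide":[0,0,0],"spin":0}

```text
clock: 21.65
position: [413.4, -457.5, 38.2]
eef_rot: [-0.004, 0.991, 0.133, -0.021]
contact_force: [0.1, -0.5, -0.9]
opening: 61.7
```

```bash
cat >> h.py <<'E'
RO=np.array([538,-430.]);_a=np.radians(14.8);rd=np.array([np.cos(_a),np.sin(_a)]);rn=np.array([-rd[1],rd[0]])
def rk(z=34.3):
    s,p,R=pose();print('rack TCP',((p[:2]-RO)@rd).round(1),((p[:2]-RO)@rn).round(1)); togo([*(RO+rd*(5-48.5)),z],14.8)
    print(R[2].round(3))
E
python3 - <<'E'
from h import *
rk()
E
```

```text
rack TCP -127.5 5.3
t 21.65 p [ 413.4 -457.5   38.2] yaw 15.33 op 61.7 F [ 0.1 -0.5 -0.9] tilt 2.46 q7 -0.28
slide cm [8.4  0.61 0.04] spin 0.53
[-0.041 -0.014 -0.999]
```

>>> apply_moves:
  deltas:
    - {"slide":[0,0.3,0.2],"spin":0.3}
    - {"slide":[0,0.1,0.1],"spin":0}
    - {"slide":[0,0,0],"spin":0}

```text
clock: 22.02
position: [415.0, -462.3, 36.1]
eef_rot: [-0.003, 0.991, 0.13, -0.02]
contact_force: [-0.1, -0.4, -1.3]
opening: 61.7
```

```bash
python3 - <<'E'
from h import *
rk()
E
```

```text
rack TCP -127.2 0.1
t 22.02 p [ 415.  -462.3   36.1] yaw 14.99 op 61.7 F [-0.1 -0.4 -1.3] tilt 2.38 q7 -0.28
slide cm [ 8.37  0.04 -0.15] spin 0.19
[-0.04  -0.012 -0.999]
```

Aligned. Insert about 35 mm first.

>>> apply_moves:
  deltas:
    - {"slide":[0.5,0,0.1],"spin":0}
    - {"slide":[0.8,0,0],"spin":0}
    - {"slide":[0.8,0,-0.03],"spin":0}
    - {"slide":[0.8,0,-0.03],"spin":0}
    - {"slide":[0.5,0,0],"spin":0}

```text
clock: 22.65
position: [450.8, -452.8, 34.7]
eef_rot: [-0.003, 0.991, 0.131, -0.02]
contact_force: [-0.2, 0.3, -1.9]
opening: 61.4
```

```bash
python3 - <<'E'
from h import *
rk()
E
```

```text
rack TCP -90.2 0.2
t 22.65 p [ 450.8 -452.8   34.7] yaw 15.02 op 61.4 F [-0.2  0.3 -1.9] tilt 2.33 q7 -0.33
slide cm [ 4.66  0.04 -0.15] spin 0.22
[-0.039 -0.012 -0.999]
```

>>> apply_moves:
  deltas:
    - {"slide":[0.6,0,0],"spin":0}
    - {"slide":[0.9,0,-0.03],"spin":0}
    - {"slide":[0.9,0,-0.03],"spin":0}
    - {"slide":[0.8,0,-0.03],"spin":0}
    - {"slide":[0.4,0,0],"spin":0}

```text
clock: 23.28
position: [488.3, -442.7, 34.0]
eef_rot: [-0.003, 0.991, 0.131, -0.02]
contact_force: [0.3, -0.1, -0.5]
opening: 61.5
```

```bash
python3 - <<'E'
from h import *
rk()
E
```

```text
rack TCP -51.3 0.5
t 23.27 p [ 488.3 -442.7   34. ] yaw 15.04 op 61.5 F [ 0.3 -0.1 -0.5] tilt 2.33 q7 -0.38
slide cm [ 0.78  0.05 -0.06] spin 0.24
[-0.039 -0.012 -0.999]
```

>>> apply_moves:
  deltas:
    - {"slide":[0,0,0.25],"spin":0}
    - {"slide":[0,0,0.25],"spin":0}
    - {"slide":[0,0,0.1],"spin":0}
    - {"slide":[0.3,0,0],"spin":0}
    - {"slide":[0.2,0,0],"spin":0}

```text
clock: 23.9
position: [492.3, -441.6, 27.3]
eef_rot: [-0.003, 0.991, 0.13, -0.02]
contact_force: [-0.6, 0.1, -1.0]
opening: 61.5
```

```bash
python3 - <<'E'
from h import *
rk(27.3)
E
```

```text
rack TCP -47.2 0.4
t 23.9 p [ 492.3 -441.6   27.3] yaw 14.98 op 61.5 F [-0.6  0.1 -1. ] tilt 2.36 q7 -0.38
slide cm [ 0.37  0.04 -0.02] spin 0.18
[-0.039 -0.012 -0.999]
```

>>> apply_moves:
  deltas:
    - {"slide":[0.2,0,0.1],"spin":0}
    - {"slide":[0.2,0,0.1],"spin":0}
    - {"slide":[0.1,0,0],"spin":0}

```text
clock: 24.28
position: [493.7, -441.6, 27.4]
eef_rot: [-0.004, 0.991, 0.129, -0.022]
contact_force: [-0.2, 0.2, -0.5]
opening: 61.6
```

```bash
python3 - <<'E'
from h import *
rk(27.3)
E
```

```text
rack TCP -45.8 0.1
t 24.27 p [ 493.7 -441.6   27.4] yaw 14.87 op 61.6 F [-0.2  0.2 -0.5] tilt 2.6 q7 -0.39
slide cm [0.23 0.01 0.  ] spin 0.07
[-0.043 -0.014 -0.999]
```

>>> apply_moves:
  deltas:
    - {"slide":[0.3,0,0],"spin":0}
    - {"slide":[0.4,0,0],"spin":0}
    - {"slide":[0.4,0,0],"spin":0}

```text
clock: 24.65
position: [496.6, -441.3, 27.1]
eef_rot: [-0.005, 0.991, 0.128, -0.028]
contact_force: [-22.8, 3.4, 21.6]
opening: 61.5
```

```bash
python3 - <<'E'
from h import *
rk(27.3)
E
```

```text
rack TCP -42.9 -0.3
t 24.65 p [ 496.6 -441.3   27.1] yaw 14.68 op 61.5 F [-22.8   3.4  21.6] tilt 3.21 q7 -0.4
slide cm [-0.07 -0.03 -0.02] spin -0.12
[-0.054 -0.016 -0.998]
```

Contact with the stops and the board, at the expected home position (centre x about 5.6 mm). Release and retreat.

>>> apply_moves:
  deltas:
    - {"slide":[0,0,0],"spin":0}
    - {"slide":[0,0,0],"spin":0}
    - {"slide":[0,0,0],"spin":0}
    - {"slide":[0,0,0],"spin":0}
    - {"slide":[0,0,0],"spin":0}
    - {"slide":[0,0,-0.8],"spin":0}
    - {"slide":[0,0,-2],"spin":0}
    - {"slide":[-0.5,0,-3],"spin":0}
    - {"slide":[-1,0,-4],"spin":0}
    - {"slide":[-1,0,-4],"spin":0}
    - {"slide":[0,0,-4],"spin":0}
    - {"slide":[0,0,-3],"spin":0}
    - {"slide":[0,0,0],"spin":0}
  fingers: 0.95

```text
clock: 26.28
position: [484.8, -448.9, 252.8]
eef_rot: [-0.003, 0.992, 0.127, -0.025]
contact_force: [0.4, -0.0, -1.1]
opening: 89.0
```

```bash
python3 - <<'E'
from h import *
rk(200)
w=snap('wrist','w7.png');I=w['frame'];g=cv2.cvtColor(I,cv2.COLOR_RGB2GRAY)
# expected visible: cover rear edge at rack x=-60 top z=20 ; sides
for dx,dy,z in [(-60,31,20),(-60,-31,20),(-5,31,20),(-5,-31,20),(-5,41,55),(-5,-41,55),(-75,44,8),(-75,-44,8)]: print((dx,dy,z),proj(w,[*(RO+dx*rd+dy*rn),z]).round())
J=I[:,:,::-1].copy();cv2.imwrite('pics/w7c.png',J)
q=[proj(w,[*(RO+dx*rd),20]) for dx in range(-90,0,3)]
print([(dx,int(g[int(v),int(u)])) for dx,(u,v) in zip(range(-90,0,3),q) if 0<=v<480])
q=[proj(w,[*(RO-20*rd+dy*rn),20]) for dy in range(-48,49,3)]
print([(dy,int(g[int(v),int(u)])) for dy,(u,v) in zip(range(-48,49,3),q) if 0<=v<480 and 0<=u<640])
E
```

```text
rack TCP -56.3 -4.7
t 26.27 p [ 484.8 -448.9  252.8] yaw 14.62 op 89.0 F [ 0.4 -0.  -1.1] tilt 2.83 q7 -0.47
slide cm [ 1.53 -0.41  5.22] spin -0.18
[-0.048 -0.011 -0.999]
(-60, 31, 20) [285. 206.]
(-60, -31, 20) [350. 206.]
(-5, 31, 20) [283. 147.]
(-5, -31, 20) [351. 147.]
(-5, 41, 55) [267. 149.]
(-5, -41, 55) [366. 149.]
(-75, 44, 8) [273. 219.]
(-75, -44, 8) [362. 219.]
[(-90, 169), (-87, 215), (-84, 206), (-81, 205), (-78, 208), (-75, 206), (-72, 113), (-69, 161), (-66, 73), (-63, 70), (-60, 9), (-57, 49), (-54, 42), (-51, 20), (-48, 15), (-45, 83), (-42, 82), (-39, 17), (-36, 21), (-33, 74), (-30, 148), (-27, 12), (-24, 21), (-21, 78), (-18, 82), (-15, 14), (-12, 48), (-9, 186), (-6, 255), (-3, 252)]
[(-48, 177), (-45, 194), (-42, 76), (-39, 71), (-36, 74), (-33, 75), (-30, 15), (-27, 27), (-24, 19), (-21, 35), (-18, 76), (-15, 76), (-12, 73), (-9, 81), (-6, 78), (-3, 80), (0, 74), (3, 75), (6, 76), (9, 80), (12, 76), (15, 79), (18, 76), (21, 8), (24, 11), (27, 18), (30, 19), (33, 75), (36, 72), (39, 75), (42, 94), (45, 103), (48, 107)]
```

```bash
python3 - <<'E'
from h import *
print(env.close_job())
E
```

```text
the job is handed in; nothing more can be done
None
```

The cover is in the rack and the job is handed in, at 26.3 s on the robot's clock; `close_job()` reported no verdict.

**What I did**
- **Release and lift:** I pinched the tab and rib (opening 32.6 mm, so the tab was fully pressed). I then turned the tab end up about 0.19 rad, drew the cover 16 mm towards +x and lifted it out.
- **Set down and regrip:** I set the cover flat on the bench and let go. Then I took it by its sides near the -x end and lifted it.
- **Rack:** I slid it tab end first into the rack until it met the stops (about 23 N). I released it and backed off to 253 mm TCP height.

**Last checks**
- **Position:** In the final wrist image the cover's rear edge is at about rack x = -61 mm and its sides at about ±31 mm. That puts its centre at about x = 4–5 mm, y = 0, close to the nominal home of 5 mm. This was read from pixel values, because the 12-picture viewing limit was used up.
- **Contact:** The wrist force was near zero with the fingers open and clear.

**Not checked:** I did not measure the cover's final tilt or height separately. I also took no final measurement of the spool, screwdriver, cutters and jar, though no move went near enough to touch them.

**What went wrong on the way:** The first move call was refused because I left out the spin. My first turn ran joint 7 to -2.72 of its ±2.73 range, so I turned the other way. The tool stayed tilted by 1–3° during most of the work.

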